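Hang the belt guard door back on its lift-off hinges

ROBOT

A 7-joint arm with a two-finger parallel gripper is mounted at the origin on the work surface. World frame = base frame: x ahead of the robot, y to its left, z up, the work surface at z = 0. Lengths are in m, angles in rad, forces in N, time in s.
With the tool pointing down it reaches from about 0.4 to 0.875 m from the base axis. Payload 19.3 kg.
Tool frame: the origin (TCP) lies midway between the tips of the shut fingers; the grasp point (between the pads) lies 19 mm behind it (tcp_to_grasp is the z of the grasp point in the tool frame, in m); z points along the fingers, y is the line along which they close (so a half turn about z gives the same grasp; the last joint's range is limited). The gripper opens to 85 mm and grips with 20 to 120 N. Pads are 22 mm wide; open, the fingers measure 114 mm over their backs; the gripper's body (76 mm by 85 mm) begins 54 mm behind the grasp point. The pads swing forward as they close: fully open they stand 13 mm farther back than shut.
Start: joints at [1.132, 0.521, -0.036, 1.599, 0.021, 1.021, -0.113], TCP at [0.225, -0.583, 0.231] pointing down, gripper open.
Joint ranges: [-2.91, 2.91], [-0.3, 2.13], [-1.5, 1.42], [0.17, 2.43], [-1.26, 4.41], [0.16, 1.93], [-2.52, 2.52]. Speed limits (rad/s): [1.89, 1.89, 2.39, 2.39, 3.01, 3.01, 3.01].

INTERFACE

Orientations are given as [roll, pitch, yaw] about the fixed x, y, z axes, in that order (R = Rz(yaw) Ry(pitch) Rx(roll)).
In Python, from workcell import * gives the robot as it stands.
- The arm moves only by the tool send_rows, never from a script. Its argument "increments" is a list of rows, each a list of 3 entries, a list of its own where there are three numbers: the shift along the tool's x, y, z in mm, then the turn, a rotation vector about the tool's x, y, z in degrees, then the gripper's target within -1 to 1 (fully open at 1, half-way at 0, shut at -1). In form: [[[x, y, z], [wx, wy, wz], grip], ...]. A call has 1 to 10 rows; each row is the pose to reach, as a shift and turn from the pose commanded when the call began, along the tool's axes at that moment; what a row does not reach only later rows make up. A row lasts 1/10 s, in which the tool goes at most 50 mm and 8.59 degrees, less where a joint would pass 70% of its speed; a pose out of reach is approached as far as the arm can. A call with a gripper value outside its range is refused whole. The fingers move at their own pace and stop on an object; "newtons" is the grip in N (left out, the last holds). Time passes only in rows, so rows that repeat a pose let the fingers close. It gives the time, the measured TCP pose, the force, the opening and the grip force at its end, in the units of the state.
- observe(): the state, without advancing time (a new reading comes with each control period).
- grab_frame(name): name is "scene" or "top" or "wrist"; returns the picture (400x640x3 uint8, blue, green, red); there is no depth.
- camera_params(name): a dict with "fovy" (degrees; the focal length in pixels is half the picture's height over the tangent of half this angle, whatever the lens; pixels are square), "cx", "cy" (the principal point, pixels), "extrinsics" (4x4, takes a point from world to camera coordinates). Camera axes: x right, y down, z forward; pixel columns grow to the right and rows downward; lengths in m; the calibration is good to about 2 mm. The wrist camera is an equidistant fisheye: a pixel r from the principal point sees the ray r / f radians off the axis. A picture is of the moment at which its call begins: read the wrist's pose just before it. camera_params takes no time and is no camera call; for the wrist camera it gives the pose at the moment of the call.
- job_done(): hands the job in; it is judged then, once.
The state is a dict: "clock": time; "qpos": joint angles; "qd": joint speeds; "joint_efforts": joint torques, N m; "position": TCP position; "tool_rot": TCP orientation; "force": force on the tool from outside, world axes, zero at the start; "moment": the same for the moment, N m; "grip_width": finger opening in m; "finger_force": force on a finger pad.
Only numpy, scipy, OpenCV 4.12 (cv2) and the standard library are available. Lean on these libraries where they do the work, as an engineer would, in place of code of your own. Each camera call takes 0.05 s, during which the arm holds its last target. There are 200 camera calls.

TASK

The belt of the polishing spindle has been changed. Lift the yellow guard door out of its wooden holder and, with the door standing open, lower both its hinge knuckles gently onto the two hinge pins of the green housing until it sits fully home; then swing it shut and let go. The hinge rail is adjustable and its pins may stand a little to one side of their usual place, so feel for them: never force, drop or slam the door on the housing, and leave the other things on the bench alone.

Things in the scene. Friction and masses are not known exactly. Their poses are not given: they have to be found in the camera images.
- door: Yellow sheet-steel guard door: pan 170 mm wide (y), 150 high (z), 16 thick (x), 0.33 to 0.5 kg, balanced near its middle. Origin: centre of the panel's underside. Outer face x=-8 mm with flat louvres and a black upright bar handle, 35 mm out, at y=60, z=35 to 105. Inner face x=+8. Two hinge knuckles at its -y edge. The bare top edge can be pinched from above across its 16 mm.
- door_top (a point): Middle of the door's top edge, 150 mm above the door's origin; axes as the door.
- knuckle_low (a point): Centre of the lower mouth of the door's lower hinge knuckle, at door (0, -97, 8) mm; axes as the door. The knuckle is an upright steel tube, outer diameter 19, bore 10, 22 mm long, open at both ends.
- knuckle_up (a point): Centre of the lower mouth of the upper knuckle (same tube, same line), at door (0, -97, 120) mm; axes as the door.
- door_edge (a point): Point on the door's inner face near its free edge, at door (8, 78, 75) mm; axes as the door.
- housing: Green belt housing fixed to the bench, 240 mm wide (y), 130 deep (x), 190 high; motor and buff on its back reach x=+235, lower than its top. Origin: centre of its underside. Front plate at x=-65, facing -x, hinge at its -y side. Shut, the door has the housing's yaw, covers y=-68 to 102 and tucks under a lip (juts out 10 mm at z=181 to 185, y=-45 to 112), so it is hung while open.
- seat_low (a point): NOMINAL lower hinge seat: centre of the washer top on which the lower knuckle rests, at housing (-76.5, -80, 33) mm; axes as the housing. A fixed upright pin, 8 mm across, stands 22 mm above it, its top 4 mm tapered to 6 mm across. Both pins sit on one rail bolted in level slots: the real pins stand, both alike, up to 5.5 mm to either side of here along the housing's y (true in x and z).
- seat_up (a point): NOMINAL upper seat, 112 mm above seat_low, at housing (-76.5, -80, 145) mm; pin, sideways uncertainty and axes as for seat_low. Hung square open, the door's yaw is the housing's + 1.57; it shuts by turning back (clockwise from above) and swings freely, staying where it is left.
- strike (a point): Point on the front plate behind the shut door's free edge, at housing (-65, 95, 100) mm; axes as the housing. Next to it (y=90, z=40 and 160) two rubber buffers stand 4.5 mm proud of the plate and give up to 2.5 mm (some 3 N per mm together): let go, the shut door rests lightly on them.
- holder: Grooved wooden block fixed to the bench, 100 x 120 mm, 42 high, in which the door stands upright: groove along its y, 20 mm wide, 30 deep, floor 12 mm above the bench. The door's yaw is about the holder's + 3.14. Origin: centre of its underside.
- tape: Bystander: yellow roll of masking tape, 90 mm across, 24 mm high.
- spool: Bystander: grey spool of copper wire, 48 mm across, 45 mm high.
- pulley: Bystander: spare aluminium belt pulley lying flat, 68 mm across, 26 mm high.
- grease: Bystander: grease jar with red cap, 56 mm across, 55 mm high.
- wrench: Bystander: steel wrench lying flat, origin near its middle.
- screwdriver: Bystander: screwdriver lying flat, origin near its middle.
- partsbox: Bystander: clear open parts box, 90 x 120 x 40 mm.

How it is judged:
On the way:
1. the door sits fully home on both hinge pins while it stands well open (z of knuckle_low in the frame of seat_low between -0.003 and 0.0025 m and x of knuckle_low in the frame of seat_low between -0.005 and 0.005 m and y of knuckle_low in the frame of seat_low between -0.0067 and 0.0067 m and z of knuckle_up in the frame of seat_up between -0.003 and 0.0025 m and x of knuckle_up in the frame of seat_up between -0.005 and 0.005 m and y of knuckle_up in the frame of seat_up between -0.0067 and 0.0067 m and distance between door_edge and strike above 0.06 m), for 0.3 s.
At the end, for the whole second after the job is handed in: Both knuckles rest on their seats (within 2.5 mm in height, at the pins), the door is upright and shut with its free edge within 8 mm of the front plate, at rest and let go (z of knuckle_low in the frame of seat_low between -0.003 and 0.0025 m and x of knuckle_low in the frame of seat_low between -0.005 and 0.005 m and y of knuckle_low in the frame of seat_low between -0.0067 and 0.0067 m and z of knuckle_up in the frame of seat_up between -0.003 and 0.0025 m and x of knuckle_up in the frame of seat_up between -0.005 and 0.005 m and y of knuckle_up in the frame of seat_up between -0.0067 and 0.0067 m and x of door_edge in the frame of strike between -0.008 and 0.003 m and linear speed of door below 0.02 m/s and angular speed of door below 0.1 rad/s and angle between door's own z axis and vertical below 0.05 rad); the robot touches nothing.
It fails at once if the standing-open door is pressed or dropped on the housing or its hinges with more than 30 N (contact force between door and housing above 30 N and distance between door_edge and strike above 0.06 m).
It fails at once if the door is slammed or pressed on the housing with more than 45 N while being shut (contact force between door and housing above 45 N).
It fails at once if one of the bystanders is moved more than 20 mm (distance of any of tape, spool, pulley, grease, wrench, screwdriver, partsbox from where it was at the start of the episode above 0.02 m).
It also fails if it takes over 72 s, if anything falls off the work surface, if the arm or the gripper's body presses on something with over 40 N, if the wrist force passes 120 N, or if a joint passes its speed limit or range.

## Working session

There is one attempt and no reset: what is moved stays moved. The work goes in short steps, Python scripts to look and compute and a tool call to move; the robot and the scene stay as the last step left them, time stands still between calls to the robot, and variables do not carry over. Pictures are saved under pics/ and viewed, at most 10 in all, crops included, and the job is handed in when it is done.

Besides the shell and the picture viewer there is one more tool, called after "Call:" as a command line: name --argument value ..., lists and objects as JSON in quotes. send_rows: Moves the arm, as the interface text tells. Its arguments: {"type":"object","properties":{"increments":{"type":"array"},"newtons":{"type":"number"}},"required":["increments"]}

```bash
ls; mkdir -p pics; python3 - <<'E'
from workcell import *
import cv2
print(observe())
for n in ("scene","top"):
    cv2.imwrite(f"pics/{n}0.png",grab_frame(n)); p=camera_params(n); print(n,p)
E
```

```text
pics
{'clock': 0.0, 'qpos': array([ 1.13178599,  0.52200154, -0.03633902,  1.60001652,  0.0212025 ,
        1.02109681, -0.11283927]), 'qd': array([-0.00024131,  0.00063164, -0.00159929, -0.00058017, -0.00236283,
       -0.00117476, -0.00173467]), 'joint_efforts': array([-1.15916373e-03, -9.27104115e+01,  1.97986543e+00, -3.69935632e+01,
        1.78296299e-02,  8.22744827e-03, -1.74156395e-05]), 'position': array([ 0.22516308, -0.58266405,  0.23073032]), 'tool_rot': array([-3.14045820e+00,  7.80183121e-05,  3.68772672e-01]), 'force': array([0.39465151, 0.08130635, 0.36182917]), 'moment': array([-0.02812004, -0.01116587, -0.04265474]), 'finger_force': 0.0, 'grip_width': 0.08555982228302085}
scene {'fovy': 48.6937144694233, 'cx': 316.1314243741833, 'cy': 200.4066725017643, 'extrinsics': array([[-0.14212458,  0.98965802,  0.01943215,  0.16926843],
       [ 0.56712897,  0.09750369, -0.81783724, -0.17913127],
       [-0.81127389, -0.10521424, -0.57512141,  1.7238221 ],
       [ 0.        ,  0.        ,  0.        ,  1.        ]])}
top {'fovy': 47.77899887599672, 'cx': 321.13249402671846, 'cy': 196.68082570288007, 'extrinsics': array([[-2.75646747e-02, -9.99615718e-01, -2.93334306e-03,
        -9.28506598e-02],
       [-9.90802468e-01,  2.77103132e-02, -1.32448511e-01,
         5.38972624e-01],
       [ 1.32478897e-01, -7.44536563e-04, -9.91185546e-01,
         1.30040405e+00],
       [ 0.00000000e+00,  0.00000000e+00,  0.00000000e+00,
         1.00000000e+00]])}
```

View pics/top0.png

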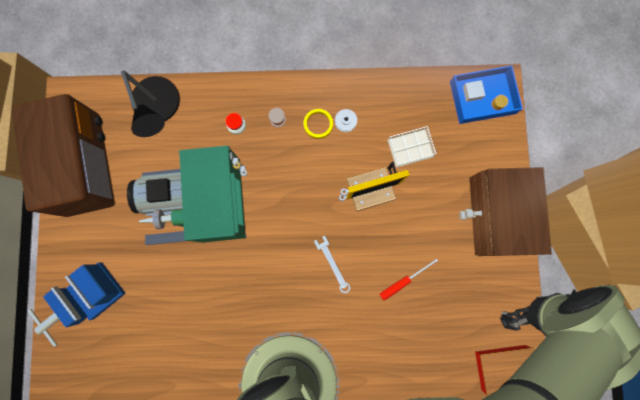

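View pics/scene0.png

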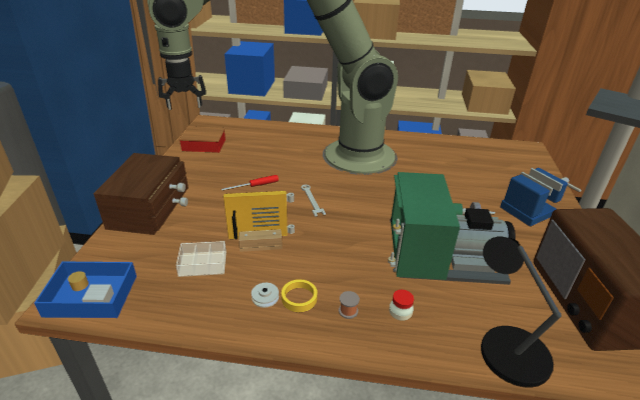

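```bash
python3 - <<'E'
import cv2,numpy as np
t=cv2.imread("pics/top0.png"); s=cv2.imread("pics/scene0.png")
a=cv2.resize(t[135:255,165:265],None,fx=4,fy=4,interpolation=cv2.INTER_CUBIC)  # 400x480
b=cv2.resize(t[150:220,330:430],None,fx=4,fy=4,interpolation=cv2.INTER_CUBIC) #400x280
c=cv2.resize(s[180:260,215:310],None,fx=4,fy=4,interpolation=cv2.INTER_CUBIC) #380x320
out=np.zeros((600,800,3),np.uint8); out[:480,:400]=a; out[:280,400:]=b; out[280:600,400:780]=c
cv2.imwrite("pics/crop1.png",out)
E
```

```text
(no output)
```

View pics/crop1.png

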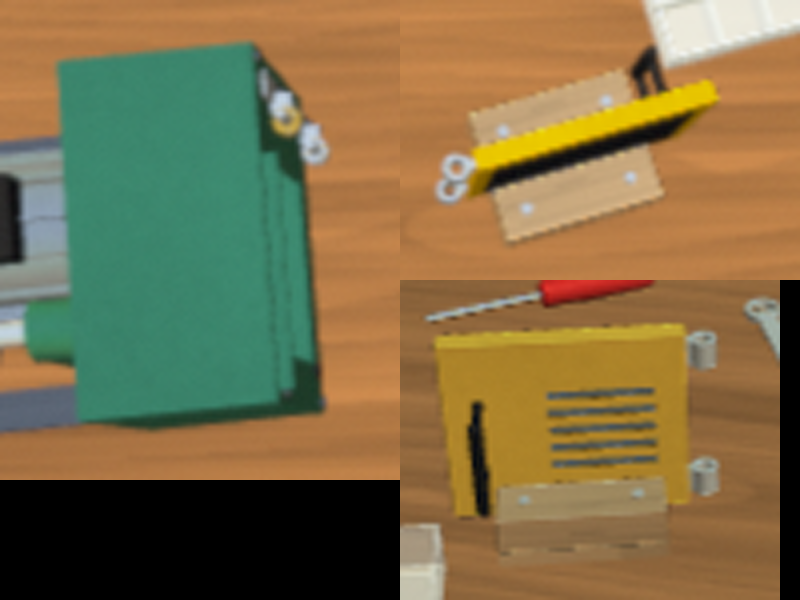

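```bash
cat > h.py <<'E'
import numpy as np, cv2
from scipy.optimize import least_squares
def proj(p,P):  # pinhole
    E=p["extrinsics"]; c=np.atleast_2d(P)@E[:3,:3].T+E[:3,3]; f=200/np.tan(np.radians(p["fovy"]/2))
    return f*c[:,:2]/c[:,2:]+[p["cx"],p["cy"]]
def fish(p,P):
    E=p["extrinsics"]; c=np.atleast_2d(P)@E[:3,:3].T+E[:3,3]; f=200/np.tan(np.radians(p["fovy"]/2))
    r=np.hypot(c[:,0],c[:,1]); th=np.arctan2(r,c[:,2])
    return (f*th/r)[:,None]*c[:,:2]+[p["cx"],p["cy"]]
def W(pose,P):  # pose x,y,z,yaw ; P local in m
    x,y,z,a=pose; c,s=np.cos(a),np.sin(a)
    return np.atleast_2d(P)@np.array([[c,s,0],[-s,c,0],[0,0,1]])+[x,y,z]
def fit(obs,z,g):  # obs: list (projfun,params,local mm,pix)
    f=lambda v: np.concatenate([(pf(p,W((v[0],v[1],z,v[2]),np.array(L)/1e3))-px).ravel() for pf,p,L,px in obs])
    r=least_squares(f,g); return r.x, r.fun.reshape(-1,2)
E
python3 - <<'E'
from workcell import *
from h import *
t=camera_params("top"); s=camera_params("scene")
o=np.array
H=o([[58,62],[250,43],[277,402],[78,420]])/4+[165,135]
h,r=fit([(proj,t,[[65,-120,190],[-65,-120,190],[-65,120,190],[65,120,190]],H)],0,[.6,.3,1.57]); print("housing",h,r)
# door: top pixels
D=o([[457-400,166],[715-400,90],[712-400,81],[470-400,150]])/4+[330,150]
S=o([[437,338],[684,325],[704,335]])-[400,280]; S=S/4+[215,180]
obs=[(proj,t,[[0,-97,142],[0,85,150],[-8,85,150],[-8,-85,150]],D)]
print("door top",*fit(obs,.012,[.6,-.1,3.]))
obs.append((proj,s,[[-8,85,150],[-8,-85,150],[0,-97,142]],S))
d,r=fit(obs,.012,[.6,-.1,3.]); print("door both",d,r)
for n,P in (("seat_low",[-76.5,-80,33]),("seat_up",[-76.5,-80,145])):
  for dy in(-5.5,0,5.5):
    P2=o(P)+[0,dy,22]; w=W((h[0],h[1],0,h[2]),P2/1e3); print(n,dy,w,proj(t,w),(proj(t,w)-[165,135])*4,proj(s,w))
print("door hung", W((h[0],h[1],0,h[2]),o([-76.5-97,-80,175])/1e3), h[2]+np.pi/2)
E
```

```text
housing [0.53548807 0.19242672 1.64086813] [[-0.42274616 -0.36158898]
 [ 0.44129066 -0.30915963]
 [ 0.20851921  0.10008644]
 [-0.22646478  0.52601747]]
door top [ 0.55637434 -0.26361441  3.39546516] [[-0.25365218  0.27135621]
 [ 0.16154952  0.25005397]
 [ 0.01373854 -0.30435643]
 [ 0.07761308 -0.22035944]]
door both [ 0.55557731 -0.26303656  3.39335347] [[-0.47911269  0.49735787]
 [-0.01695686  0.61003635]
 [-0.15873282  0.05331746]
 [-0.14010048  0.01380184]
 [-0.94484658  0.86132439]
 [ 0.3477968   1.27237066]
 [-0.40981992 -0.64469064]]
seat_low -5.5 [[0.62613436 0.12210069 0.055     ]] [[242.18136755 167.69189501]] [[308.72547019 130.76758005]] [[392.42073156 254.32297225]]
seat_low 0 [[0.62064786 0.12171561 0.055     ]] [[242.3204785  169.52075053]] [[309.281914   138.08300212]] [[392.27917482 252.93333578]]
seat_low 5.5 [[0.61516135 0.12133053 0.055     ]] [[242.45974175 171.35160828]] [[309.83896699 145.4064331 ]] [[392.13869541 251.55427514]]
seat_up -5.5 [[0.62613436 0.12210069 0.167     ]] [[234.86209415 159.54847476]] [[279.44837658  98.19389905]] [[397.72895399 220.88731043]]
seat_up 0 [[0.62064786 0.12171561 0.167     ]] [[235.00952485 161.53929276]] [[280.0380994  106.15717104]] [[397.55774205 219.55225755]]
seat_up 5.5 [[0.61516135 0.12133053 0.167     ]] [[235.15713169 163.53248923]] [[280.62852677 114.12995692]] [[397.38790832 218.22795156]]
door hung [[0.62743926 0.02495365 0.175     ]] 3.211664452333947
```

```bash
cat >> h.py <<'E'
from scipy.spatial.transform import Rotation as Ro
def delta(st,pos,yaw):
    R=Ro.from_euler("xyz",st["tool_rot"]); T=Ro.from_euler("xyz",[np.pi,0,yaw])
    print("shift mm",np.round(R.inv().apply(np.array(pos)-st["position"])*1e3,1),"turn deg",np.round((R.inv()*T).as_rotvec(degrees=True),2))
E
python3 -c "
from workcell import *
from h import *
delta(observe(),[.556,-.263,.27],1.822)"
```

```text
shift mm [ 423.8 -179.   -39.1] turn deg [-5.000e-02 -4.000e-02 -8.326e+01]
```

Call:
send_rows --increments '[[[40,-17,-30],[0,0,-8],1],[[82,-35,-39],[0,0,-16],1],[[124,-52,-39],[0,0,-24],1],[[166,-70,-39],[0,0,-32],1],[[208,-88,-39],[0,0,-40],1],[[250,-106,-39],[0,0,-48],1],[[292,-123,-39],[0,0,-56],1],[[334,-141,-39],[0,0,-64],1],[[376,-159,-39],[0,0,-72],1],[[418,-177,-39],[0,0,-80],1]]'

```text
clock: 1.1
position: [0.5523, -0.2658, 0.2702]
tool_rot: [-3.141, -0.0, 1.771]
force: [-0.0, -0.5, 1.0]
grip_width: 0.0855
finger_force: 0.0
```

```bash
python3 - <<'E'
from workcell import *
from h import *
st=observe(); print(st["clock"],st["position"],st["tool_rot"],st["qpos"],st["force"])
p=camera_params("wrist"); im=grab_frame("wrist"); cv2.imwrite("pics/w1.png",im); np.save("w1.npy",p,allow_pickle=True)
d=(.5556,-.263,.012,3.393)
print(p["fovy"],p["cx"],p["cy"],p["extrinsics"])
print(fish(p,W(d,np.array([[0,-97,142],[-8,85,150],[8,85,150],[-8,-85,150],[8,-85,150]])/1e3)))
E
```

```text
1.1 [ 0.55233538 -0.26577868  0.27015   ] [-3.14131302e+00 -1.29262920e-04  1.77053567e+00] [ 0.6587169   0.49593465 -0.4508522   1.57138937  0.23155768  1.12791036
  0.35515246] [-0.00987129 -0.48631388  1.02697054]
65.70646984690485 317.2197511351434 202.68291575240664 [[ 9.80296730e-01  1.97530406e-01 -2.42673363e-04 -4.88349494e-01]
 [ 1.87723437e-01 -9.31243360e-01  3.12323096e-01 -4.02825004e-01]
 [ 6.14673200e-02 -3.06214865e-01 -9.49975908e-01  3.00844832e-01]
 [ 0.00000000e+00  0.00000000e+00  0.00000000e+00  1.00000000e+00]]
[[316.25833394  82.67760487]
 [334.81866762 283.73116688]
 [318.04960661 284.54438456]
 [327.13472768  96.33846087]
 [306.92175156  97.38404908]]
```

View pics/w1.png

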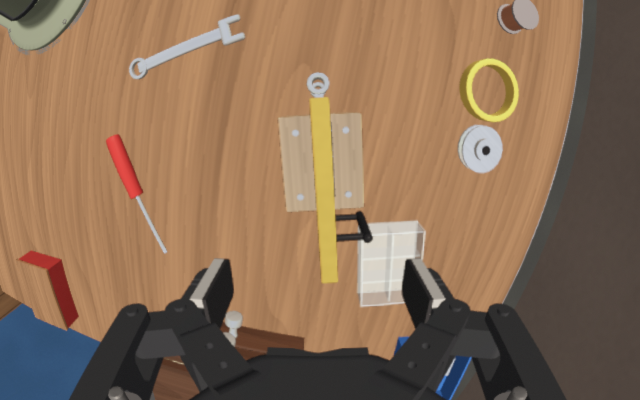

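```bash
python3 - <<'E'
from workcell import *
from h import *
p=np.load("w1.npy",allow_pickle=True).item()
px=np.array([[318,83],[337,282],[321,283],[328.5,97],[310.5,98.5]])
d,r=fit([(fish,p,[[0,-97,142],[-8,85,150],[8,85,150],[-8,-85,150],[8,-85,150]],px)],.012,[.5556,-.263,3.393]); print(d,r)
delta(observe(),[d[0],d[1],.15],d[2]-np.pi/2)
E
```

```text
[ 0.55770406 -0.26252906  3.39774458] [[ 0.34525851 -0.34715221]
 [ 0.49782164  1.61119867]
 [-0.26399864  1.51522182]
 [ 0.84834613 -0.72055603]
 [-1.35949734 -1.11318003]]
shift mm [ -4.2  -0.8 120.1] turn deg [ 0.18 -0.18 -2.27]
```

Call:
send_rows --increments '[[[3,7,40],[0,0,-2.3],1],[[3,7,70],[0,0,-2.3],1],[[3,7,70],[0,0,-2.3],1],[[3,7,70],[0,0,-2.3],1]]'

```text
clock: 1.55
position: [0.5577, -0.2631, 0.2008]
tool_rot: [-3.141, -0.0, 1.805]
force: [0.3, 0.4, 1.2]
grip_width: 0.0855
finger_force: 0.0
```

```bash
python3 - <<'E'
from workcell import *
from h import *
st=observe(); print(st["clock"],st["position"],st["tool_rot"],st["qd"].round(3),st["force"])
delta(st,[.5577,-.2625,.133],3.3977-np.pi/2)
E
```

```text
1.55 [ 0.55765498 -0.26305896  0.20081162] [-3.14123345e+00 -4.36408431e-04  1.80464513e+00] [ 0.003 -0.027 -0.006 -0.02  -0.003  0.002  0.   ] [0.29328486 0.36241095 1.24884057]
shift mm [ 0.5  0.2 67.8] turn deg [-0.02 -0.03 -1.28]
```

Call:
send_rows --increments '[[[0.5,0,35],[0,0,-1.3],1],[[0.5,0,60],[0,0,-1.3],1],[[0.5,0,68],[0,0,-1.3],1],[[0.5,0,68],[0,0,-1.3],0],[[0.5,0,68],[0,0,-1.3],-1],[[0.5,0,68],[0,0,-1.3],-1],[[0.5,0,68],[0,0,-1.3],-1],[[0.5,0,68],[0,0,-1.3],-1],[[0.5,0,68],[0,0,-1.3],-1],[[0.5,0,68],[0,0,-1.3],-1]]' --newtons 50

```text
clock: 2.55
position: [0.5581, -0.2626, 0.1332]
tool_rot: [3.141, 0.001, 1.828]
force: [0.0, -0.4, 6.4]
grip_width: 0.0153
finger_force: 50.1
```

Call:
send_rows --increments '[[[0,0,-5],[0,0,0],-1],[[0,0,-20],[0,0,0],-1],[[0,0,-40],[0,0,0],-1],[[0,0,-60],[0,0,0],-1],[[0,0,-70],[0,0,0],-1]]'

```text
clock: 3.05
position: [0.5581, -0.2626, 0.2048]
tool_rot: [3.14, 0.001, 1.828]
force: [0.0, -0.7, -4.4]
grip_width: 0.0153
finger_force: 49.2
```

Call:
send_rows --increments '[[[10,6,0],[0,0,0.5],-1],[[30,18,0],[0,0,1.5],-1],[[58,34,0],[0,0,3],-1],[[88,52,0],[0,0,4.5],-1],[[118,70,0],[0,0,6],-1],[[148,87,0],[0,0,7.5],-1],[[176,104,0],[0,0,9],-1],[[200,118,0],[0,0,10],-1],[[214,126,0],[0,0,10.5],-1],[[217,128,0],[0,0,10.7],-1]]'

```text
clock: 4.05
position: [0.626, -0.0165, 0.2016]
tool_rot: [-3.141, -0.001, 1.644]
force: [0.4, -0.7, -5.1]
grip_width: 0.015
finger_force: 49.1
```

```bash
python3 - <<'E'
from workcell import *
from h import *
st=observe(); print(st["clock"],st["position"],st["tool_rot"],st["qpos"],st["force"],st["moment"])
p=camera_params("wrist"); im=grab_frame("wrist"); cv2.imwrite("pics/w2full.png",im); np.save("w2.npy",p,allow_pickle=True)
cv2.imwrite("pics/w2.png",cv2.resize(im[0:300,170:470],None,fx=2,fy=2,interpolation=cv2.INTER_CUBIC))
h=(.53549,.19243,0,1.64087)
print(fish(p,W(h,np.array([[-76.5,-80,55],[-76.5,-80,167],[-65,-120,190],[-65,120,190]])/1e3)))
E
```

```text
4.05 [ 0.62596981 -0.01652465  0.20155389] [-3.14062116e+00 -1.37582647e-03  1.64409121e+00] [ 0.21738772  0.58341472 -0.42742884  1.60972451  0.27152595  1.00880684
 -0.22008876] [ 0.42635254 -0.66708842 -5.11902672] [-0.18166127 -0.00027386  0.02040948]
[[323.24546741  43.66062422]
 [326.83366059   6.90206185]
 [406.84632616 -20.67831095]
 [ 31.58263706  35.8118665 ]]
```

View pics/w2.png

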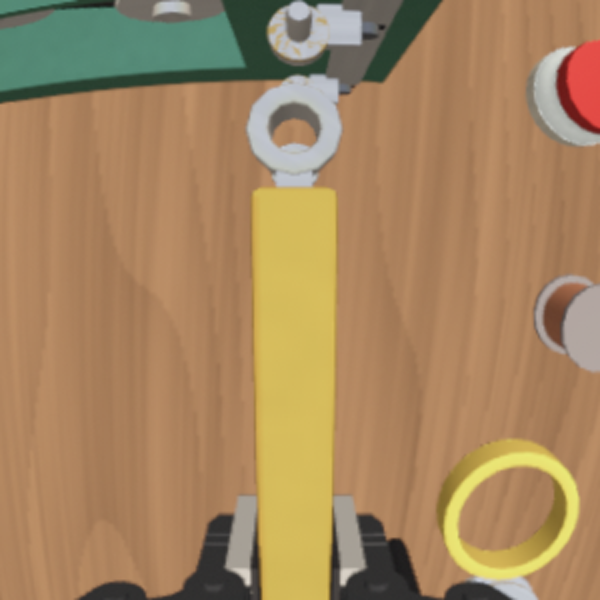

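```bash
cat >> h.py <<'E'
def back(p,px,z):  # fisheye pixel -> world at height z
    f=200/np.tan(np.radians(p["fovy"]/2)); v=(np.array(px)-[p["cx"],p["cy"]])/f; th=np.hypot(*v)
    c=np.array([*(v/th*np.sin(th)),np.cos(th)]); E=p["extrinsics"]; R=E[:3,:3]; o=-R.T@E[:3,3]; d=R.T@c
    return o+d*(z-o[2])/d[2]
E
python3 - <<'E'
from h import *
p=np.load("w2.npy",allow_pickle=True).item()
E=p["extrinsics"]; print("cam",-E[:3,:3].T@E[:3,3])
for n,px,z in (("pin top",(301,8),.167),("washer up",(298,37),.145),("knuckle top",(294,128),.2224),("door -x corner",(254,192),.2304),("+",(335,192),.2304),("mid edge L",(254,400),.2304),("mid R",(335,400),.2304)):
    print(n,back(p,(px[0]/2+170,px[1]/2),z))
print(W((.53549,.19243,0,1.64087),[-.0765,-.080,.167]))
E
```

```text
cam [0.61960123 0.06395269 0.3429716 ]
pin top [0.61699059 0.12325765 0.167     ]
washer up [0.61645378 0.1204573  0.145     ]
knuckle top [0.61826398 0.07984225 0.2224    ]
door -x corner [0.61207548 0.06663954 0.2304    ]
+ [0.62649427 0.06768583 0.2304    ]
mid edge L [0.61439404 0.02771249 0.2304    ]
mid R [0.62982104 0.02883606 0.2304    ]
[[0.62064992 0.12171905 0.167     ]]
```

Call:
send_rows --increments '[[[7,0.5,6],[0,0,0],-1],[[15,1,16],[0,0,0],-1],[[20,1.5,24],[0,0,0],-1],[[22,1.5,26],[0,0,0],-1],[[22,1.5,26],[0,0,0],-1],[[22,1.5,26],[0,0,0],-1]]'

```text
clock: 4.7
position: [0.6262, 0.0017, 0.1764]
tool_rot: [3.141, 0.0, 1.641]
force: [0.1, 0.1, -5.2]
grip_width: 0.0153
finger_force: 49.1
```

```bash
python3 - <<'E'
from workcell import *
from h import *
st=observe(); print(st["clock"],st["position"],st["tool_rot"],st["force"],st["moment"])
p=camera_params("wrist"); im=grab_frame("wrist"); np.save("w3.npy",p,allow_pickle=True); cv2.imwrite("pics/w3full.png",im)
cv2.imwrite("pics/w3.png",cv2.resize(im[0:140,270:370],None,fx=4,fy=4,interpolation=cv2.INTER_CUBIC))
E
```

```text
4.7 [0.62623783 0.00171963 0.17640397] [3.14145848e+00 1.62847178e-04 1.64079911e+00] [ 0.05151737  0.09475077 -5.2435134 ] [-0.04988859 -0.02868996 -0.0084568 ]
```

View pics/w3.png

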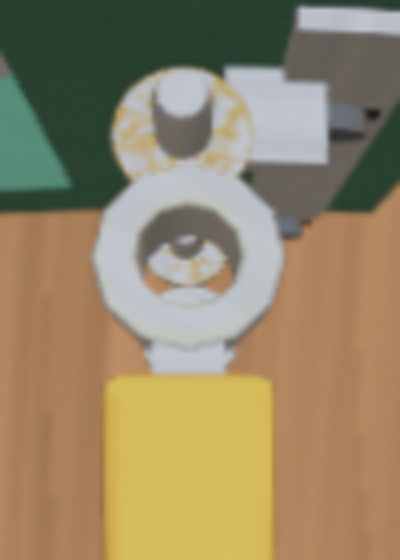

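```bash
python3 - <<'E'
from h import *
p=np.load("w3.npy",allow_pickle=True).item()
for n,px,z in (("pin top",(183,93),.167),("washer up",(182.5,132),.145),("knuckle top",(189.3,256),.1972),("knuckle botthrough",(189.3,250),.1752),("L",(105,380),.2052),("R",(273,380),.2052)):
    print(n,back(p,(px[0]/4+270,px[1]/4),z))
E
```

```text
pin top [0.61653431 0.12257754 0.167     ]
washer up [0.61636578 0.12267343 0.145     ]
knuckle top [0.61896025 0.09809585 0.1972    ]
knuckle botthrough [0.61872775 0.10166502 0.1752    ]
L [0.61230668 0.08527396 0.2052    ]
R [0.62725371 0.08630896 0.2052    ]
```

Call:
send_rows --increments '[[[6,-0.2,0],[0,0,0],-1],[[15,-0.5,0],[0,0,0],-1],[[22,-0.8,1],[0,0,0],-1],[[24.5,-0.8,3],[0,0,0],-1],[[24.5,-0.8,5],[0,0,0],-1],[[24.5,-0.8,6],[0,0,0],-1],[[24.5,-0.8,6],[0,0,0],-1]]'

```text
clock: 5.45
position: [0.6236, 0.026, 0.17]
tool_rot: [-3.141, 0.0, 1.641]
force: [0.7, 0.6, -3.7]
grip_width: 0.0152
finger_force: 49.1
```

Call:
send_rows --increments '[[[0,0,0.7],[0,0,0],-1],[[0,0,1.4],[0,0,0],-1],[[0,0,2.1],[0,0,0],-1],[[0,0,2.8],[0,0,0],-1],[[0,0,3.5],[0,0,0],-1]]'

```text
clock: 5.95
position: [0.6236, 0.0264, 0.1667]
tool_rot: [-3.142, -0.0, 1.641]
force: [0.7, 0.3, -4.4]
grip_width: 0.0154
finger_force: 49.1
```

Call:
send_rows --increments '[[[0,0,0.8],[0,0,0],-1],[[0,0,1.6],[0,0,0],-1],[[0,0,2.4],[0,0,0],-1],[[0,0,3.2],[0,0,0],-1],[[0,0,4],[0,0,0],-1]]'

```text
clock: 6.45
position: [0.6236, 0.0264, 0.1627]
tool_rot: [-3.141, -0.0, 1.641]
force: [0.4, -0.7, -4.6]
grip_width: 0.0151
finger_force: 49.1
```

Call:
send_rows --increments '[[[0,0,0.8],[0,0,0],-1],[[0,0,1.6],[0,0,0],-1],[[0,0,2.4],[0,0,0],-1],[[0,0,3.2],[0,0,0],-1],[[0,0,4],[0,0,0],-1],[[0,0,4.8],[0,0,0],-1],[[0,0,5.6],[0,0,0],-1]]'

```text
clock: 7.15
position: [0.6236, 0.0264, 0.1571]
tool_rot: [-3.142, -0.0, 1.641]
force: [-0.7, -0.1, -4.1]
grip_width: 0.0154
finger_force: 49.1
```

Call:
send_rows --increments '[[[0,0,0.8],[0,0,0],-1],[[0,0,1.6],[0,0,0],-1],[[0,0,2.4],[0,0,0],-1],[[0,0,3.2],[0,0,0],-1],[[0,0,4],[0,0,0],-1],[[0,0,4.8],[0,0,0],-1],[[0,0,5.6],[0,0,0],-1],[[0,0,6.4],[0,0,0],-1],[[0,0,7.2],[0,0,0],-1],[[0,0,8],[0,0,0],-1]]'

```text
clock: 8.15
position: [0.6236, 0.0264, 0.1491]
tool_rot: [3.142, -0.0, 1.641]
force: [-0.0, 0.1, -4.0]
grip_width: 0.0152
finger_force: 49.1
```

Call:
send_rows --increments '[[[0,0,0.4],[0,0,0],-1],[[0,0,0.8],[0,0,0],-1],[[0,0,1.2],[0,0,0],-1],[[0,0,1.6],[0,0,0],-1]]'

```text
clock: 8.55
position: [0.6236, 0.0264, 0.1476]
tool_rot: [-3.142, -0.0, 1.641]
force: [-0.5, -0.1, -4.4]
grip_width: 0.0153
finger_force: 49.1
```

Call:
send_rows --increments '[[[0,0,0.3],[0,0,0],-1],[[0,0,0.6],[0,0,0],-1],[[0,0,0.9],[0,0,0],-1]]'

```text
clock: 8.85
position: [0.6236, 0.0265, 0.1467]
tool_rot: [3.142, -0.0, 1.641]
force: [0.2, 0.2, -4.5]
grip_width: 0.0155
finger_force: 49.1
```

Call:
send_rows --increments '[[[0,0,0.3],[0,0,0],-1],[[0,0,0.6],[0,0,0],-1]]'

```text
clock: 9.05
position: [0.6236, 0.0264, 0.1461]
tool_rot: [3.142, -0.0, 1.641]
force: [0.7, 0.4, -3.0]
grip_width: 0.0153
finger_force: 49.1
```

Call:
send_rows --increments '[[[0,0,0.2],[0,0,0],-1],[[0,0,0.3],[0,0,0],-1]]'

```text
clock: 9.25
position: [0.6237, 0.0264, 0.1459]
tool_rot: [3.141, 0.0, 1.641]
force: [-1.1, -0.7, -1.8]
grip_width: 0.0155
finger_force: 49.5
```

Call:
send_rows --increments '[[[0,0,0.2],[0,0,0],-1],[[0,0,0.3],[0,0,0],-1]]'

```text
clock: 9.45
position: [0.6237, 0.0264, 0.1457]
tool_rot: [3.141, 0.0, 1.641]
force: [-0.9, -1.2, 1.5]
grip_width: 0.0154
finger_force: 49.9
```

Call:
send_rows --increments '[[[0,0,-0.3],[0,0,0],-1],[[0,0,-0.3],[0,0,0],-1],[[0,0,-0.3],[0,0,0],-0.5],[[0,0,-0.3],[0,0,0],0.2],[[0,0,-0.3],[0,0,0],0.6],[[0,0,-0.3],[0,0,0],0.6],[[0,0,-0.3],[0,0,0],0.6]]'

```text
clock: 10.15
position: [0.6236, 0.0264, 0.1458]
tool_rot: [-3.142, -0.0, 1.641]
force: [0.6, -1.1, 0.6]
grip_width: 0.0685
finger_force: 0.0
```

```bash
python3 - <<'E'
from workcell import *
from h import *
st=observe(); print(st["clock"],st["position"],st["force"],st["grip_width"])
p=camera_params("wrist"); im=grab_frame("wrist"); cv2.imwrite("pics/w4.png",im)
cv2.imwrite("pics/w4.png",cv2.resize(im[0:300,220:420],None,fx=2,fy=2,interpolation=cv2.INTER_CUBIC))
E
```

```text
10.15 [0.62362059 0.02643345 0.14579525] [ 0.63214958 -1.12459722  0.64289368] 0.06851416676056546
```

View pics/w4.png

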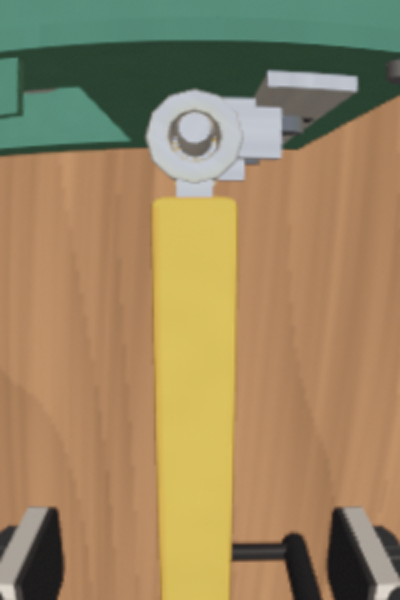

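Call:
send_rows --increments '[[[0,0,-20],[0,0,0],0.6],[[0,0,-45],[0,0,0],0.6],[[0,0,-55],[0,0,0],0],[[-10,15,-55],[0,0,0],-1],[[-20,32,-55],[0,0,0],-1],[[-25,40,-55],[0,0,0],-1],[[-25,40,-55],[0,0,0],-1],[[-25,40,-40],[0,0,0],-1],[[-25,40,-15],[0,0,0],-1],[[-25,40,0],[0,0,0],-1]]'

```text
clock: 11.2
position: [0.6638, 0.0048, 0.1434]
tool_rot: [-3.139, -0.0, 1.642]
force: [0.1, -0.2, -0.2]
grip_width: -0.0001
finger_force: 0.0
```

```bash
cat > arc.py <<'E'
# tool centre keeps door-frame position (-8-e, yd) while door turns by -a ; printed in tool axes of the start of the arc (door angle a0)
from workcell import *
from h import *
import sys
e,yd,a0,a1,n=map(float,sys.argv[1:]); st=observe(); print(st["clock"],st["position"],st["tool_rot"],st["grip_width"],st["force"])
hinge=np.array([.6166,.1226]); psi0=1.641+np.pi/2
R=Ro.from_euler("xyz",st["tool_rot"])
for a in np.linspace(a0,a1,int(n)):
    q=psi0-np.radians(a); w=W((*hinge,0,q),[(-8-e)/1e3,.097+yd/1e3,0])[0]
    print(int(round(a)),np.round(R.inv().apply([w[0]-st["position"][0],w[1]-st["position"][1],0])*1e3,1), "yaw turn",round(np.degrees(st["tool_rot"][2]-(q-np.pi/2)),1))
E
python3 arc.py 16 25 0 50 11
```

```text
11.2 [0.66379292 0.0047752  0.14343844] [-3.13927087e+00 -2.20473887e-04  1.64186651e+00] -9.072834476981205e-05 [ 0.11725141 -0.22369909 -0.16626708]
0 [ -1.1 -14.8   0. ] yaw turn 0.0
5 [ -2.8 -25.5   0.1] yaw turn 5.0
10 [ -3.4 -36.4   0.1] yaw turn 10.0
15 [ -3.2 -47.2   0.1] yaw turn 15.0
20 [ -2.  -58.    0.1] yaw turn 20.0
25 [  0.2 -68.6   0.2] yaw turn 25.0
30 [  3.3 -79.    0.2] yaw turn 30.0
35 [  7.2 -89.1   0.2] yaw turn 35.0
40 [ 12.  -98.8   0.2] yaw turn 40.0
45 [  17.7 -108.1    0.3] yaw turn 45.0
50 [  24.1 -116.8    0.3] yaw turn 50.0
```

Call:
send_rows --increments '[[[0,-5,0],[0,0,0],-1],[[-1,-10,0],[0,0,0],-1],[[-1,-14,0],[0,0,0],-1],[[-2,-18,0],[0,0,2],-1],[[-2.5,-22,0],[0,0,3.5],-1],[[-2.8,-25.5,0],[0,0,5],-1],[[-3.1,-31,0],[0,0,7.5],-1],[[-3.4,-36.4,0],[0,0,10],-1],[[-3.3,-41.8,0],[0,0,12.5],-1],[[-3.2,-47.2,0],[0,0,15],-1]]'

```text
clock: 12.2
position: [0.6181, -0.0022, 0.146]
tool_rot: [3.141, -0.0, 1.376]
force: [-0.7, 0.4, 0.3]
grip_width: 0.0003
finger_force: 0.1
```

```bash
python3 arc.py 16 25 15 65 11
```

```text
12.2 [ 0.61813148 -0.00222561  0.14597036] [ 3.14133725e+00 -9.18823940e-05  1.37613946e+00] 0.00028013811223162057 [-0.68557396  0.43838375  0.25572252]
15 [ 0.2 -1.3 -0. ] yaw turn -0.2
20 [ -1.4 -12.   -0. ] yaw turn 4.8
25 [ -2.1 -22.8  -0. ] yaw turn 9.8
30 [ -1.9 -33.7  -0. ] yaw turn 14.8
35 [ -0.7 -44.4  -0. ] yaw turn 19.8
40 [  1.4 -55.1  -0. ] yaw turn 24.8
45 [  4.4 -65.5  -0. ] yaw turn 29.8
50 [  8.3 -75.6  -0. ] yaw turn 34.8
55 [ 13.1 -85.3  -0. ] yaw turn 39.8
60 [ 18.7 -94.6  -0. ] yaw turn 44.8
65 [  25.1 -103.4   -0. ] yaw turn 49.8
```

Call:
send_rows --increments '[[[-0.5,-6,0],[0,0,2.5],-1],[[-1.4,-12,0],[0,0,5],-1],[[-2,-19,0],[0,0,8],-1],[[-2.1,-26,0],[0,0,11],-1],[[-1.9,-33,0],[0,0,14.5],-1],[[-1.2,-40,0],[0,0,18],-1],[[-0.2,-47,0],[0,0,21],-1],[[1.4,-54,0],[0,0,24.5],-1],[[3,-60.5,0],[0,0,27.5],-1],[[4.4,-65.5,0],[0,0,30],-1]]'

```text
clock: 13.2
position: [0.5546, 0.0148, 0.146]
tool_rot: [3.141, -0.0, 0.852]
force: [0.2, -0.2, -0.9]
grip_width: 0.0002
finger_force: 0.1
```

```bash
python3 arc.py 16 25 45 90 10; python3 - <<'E'
from workcell import *
import cv2
cv2.imwrite("pics/t5.png",cv2.resize(grab_frame("top")[130:260,160:320],None,fx=4,fy=4,interpolation=cv2.INTER_CUBIC))
E
```

```text
13.2 [0.55457709 0.01476664 0.14604424] [ 3.14138746e+00 -3.14810862e-04  8.52244698e-01] 0.00016041036807552404 [ 0.24607023 -0.1897308  -0.92811228]
45 [0.1 0.1 0. ] yaw turn -0.2
50 [ -1.6 -10.6  -0. ] yaw turn 4.8
55 [ -2.3 -21.4  -0. ] yaw turn 9.8
60 [ -2.1 -32.3  -0. ] yaw turn 14.8
65 [ -0.9 -43.1  -0. ] yaw turn 19.8
70 [  1.2 -53.7  -0. ] yaw turn 24.8
75 [  4.2 -64.1  -0. ] yaw turn 29.8
80 [  8.1 -74.2  -0. ] yaw turn 34.8
85 [ 12.9 -84.   -0. ] yaw turn 39.8
90 [ 18.5 -93.2  -0. ] yaw turn 44.8
```

View pics/t5.png

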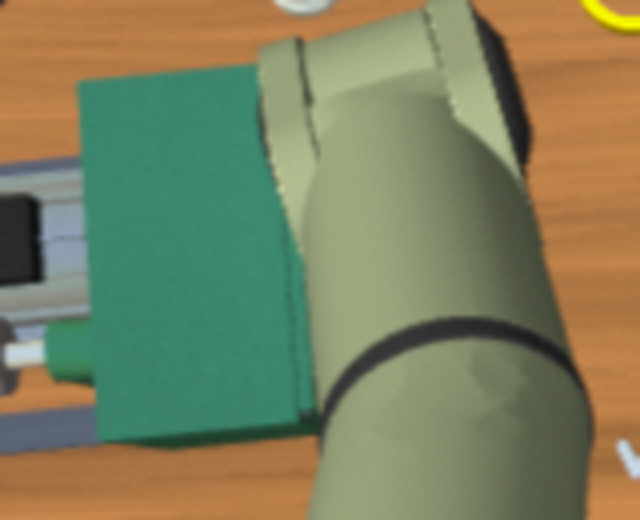

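Call:
send_rows --increments '[[[-0.8,-5.5,0],[0,0,2.5],-1],[[-1.6,-11,0],[0,0,5],-1],[[-2.1,-17,0],[0,0,8],-1],[[-2.3,-23.5,0],[0,0,11],-1],[[-2.1,-30,0],[0,0,14],-1],[[-1.7,-36.5,0],[0,0,17],-1],[[-0.9,-43,0],[0,0,20],-1],[[0.4,-49.5,0],[0,0,23],-1],[[2,-56,0],[0,0,26],-1],[[4.2,-64,0],[0,0,30],-1]]'

```text
clock: 14.25
position: [0.5094, 0.0597, 0.146]
tool_rot: [3.142, -0.001, 0.329]
force: [1.6, -0.1, -0.3]
grip_width: 0.0
finger_force: 0.1
```

```bash
python3 arc.py 16 25 75 92 18; python3 - <<'E'
from workcell import *
import cv2,numpy as np
p=camera_params("wrist"); im=grab_frame("wrist"); np.save("w6.npy",p,allow_pickle=True); cv2.imwrite("pics/w6.png",im)
E
```

```text
14.25 [0.50942532 0.05970565 0.14601812] [ 3.14151185e+00 -5.07515931e-04  3.29469664e-01] 7.220089855991537e-06 [ 1.55357557 -0.08832597 -0.30625455]
75 [-0.2 -0.5 -0. ] yaw turn -0.1
76 [-0.6 -2.7 -0. ] yaw turn 0.9
77 [-1.  -4.8 -0. ] yaw turn 1.9
78 [-1.3 -6.9 -0. ] yaw turn 2.9
79 [-1.6 -9.1 -0. ] yaw turn 3.9
80 [ -1.8 -11.2  -0. ] yaw turn 4.9
81 [ -2.1 -13.4  -0. ] yaw turn 5.9
82 [ -2.2 -15.6  -0. ] yaw turn 6.9
83 [ -2.4 -17.7  -0. ] yaw turn 7.9
84 [ -2.5 -19.9  -0. ] yaw turn 8.9
85 [ -2.5 -22.1  -0. ] yaw turn 9.9
86 [ -2.6 -24.2  -0. ] yaw turn 10.9
87 [ -2.6 -26.4  -0. ] yaw turn 11.9
88 [ -2.5 -28.6  -0. ] yaw turn 12.9
89 [ -2.4 -30.7  -0. ] yaw turn 13.9
90 [ -2.3 -32.9  -0. ] yaw turn 14.9
91 [ -2.2 -35.1  -0. ] yaw turn 15.9
92 [ -2.  -37.2  -0. ] yaw turn 16.9
```

View pics/w6.png

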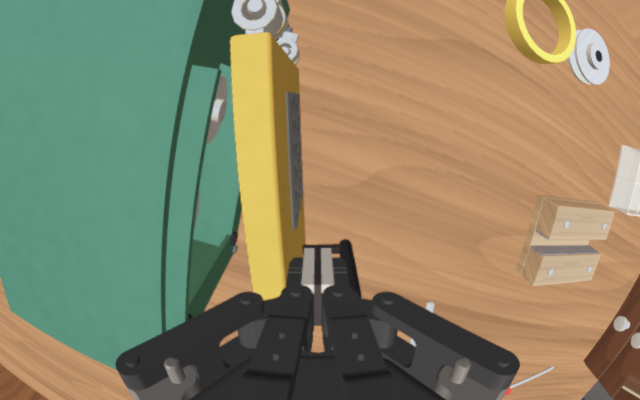

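Call:
send_rows --increments '[[[-0.6,-2.7,-3],[0,0,1],-1],[[-1.2,-6,-8],[0,0,2.5],-1],[[-1.6,-9,-8],[0,0,4],-1],[[-1.9,-12,-8],[0,0,5.5],-1],[[-2.2,-15,-8],[0,0,7],-1],[[-2.4,-17.7,-8],[0,0,8],-1],[[-2.5,-20,-8],[0,0,9],-1],[[-2.5,-22,-8],[0,0,10],-1],[[-2.5,-23,-8],[0,0,10.4],-1]]'

```text
clock: 15.2
position: [0.4994, 0.0808, 0.1537]
tool_rot: [3.142, 0.0, 0.15]
force: [0.2, 1.1, 0.2]
grip_width: -0.0001
finger_force: 0.1
```

Call:
send_rows --increments '[[[0,-1,0],[0,0,0.4],-1],[[0,-2,0],[0,0,0.8],-1],[[0,-3,0],[0,0,1.3],-1],[[0,-3,0],[0,0,1.3],-1]]'

```text
clock: 15.6
position: [0.4991, 0.0837, 0.1538]
tool_rot: [-3.142, -0.0, 0.128]
force: [0.1, -0.8, -0.4]
grip_width: -0.0003
finger_force: 0.1
```

Call:
send_rows --increments '[[[0,-1,0],[0,0,0.4],-1],[[0,-2,0],[0,0,0.8],-1],[[0,-3,0],[0,0,1.3],-1],[[0,-3,0],[0,0,1.3],-1]]'

```text
clock: 16.0
position: [0.4987, 0.0867, 0.1538]
tool_rot: [-3.142, 0.0, 0.105]
force: [-0.2, 0.8, -0.5]
grip_width: 0.0003
finger_force: 0.1
```

Call:
send_rows --increments '[[[0,-0.7,0],[0,0,0.3],-1],[[0,-1.4,0],[0,0,0.6],-1],[[0,-2,0],[0,0,0.9],-1],[[0,-2,0],[0,0,0.9],-1]]'

```text
clock: 16.4
position: [0.4985, 0.0887, 0.1538]
tool_rot: [-3.142, 0.0, 0.089]
force: [-0.0, 0.5, 0.1]
grip_width: 0.0
finger_force: 0.1
```

Call:
send_rows --increments '[[[0,-0.7,0],[0,0,0.3],-1],[[0,-1.4,0],[0,0,0.6],-1],[[0,-2,0],[0,0,0.9],-1],[[0,-2,0],[0,0,0.9],-1]]'

```text
clock: 16.8
position: [0.4983, 0.0907, 0.1538]
tool_rot: [-3.142, 0.0, 0.074]
force: [0.3, 0.8, -0.6]
grip_width: -0.0003
finger_force: 0.1
```

Call:
send_rows --increments '[[[0,-0.5,0],[0,0,0],-1],[[0,-1,0],[0,0,0],-1],[[0,-1,0],[0,0,0],-1]]'

```text
clock: 17.1
position: [0.4982, 0.0916, 0.1538]
tool_rot: [3.142, 0.0, 0.074]
force: [0.4, -0.7, -0.1]
grip_width: 0.0003
finger_force: 0.1
```

Call:
send_rows --increments '[[[0,-0.5,0],[0,0,0],-1],[[0,-1,0],[0,0,0],-1],[[0,-1,0],[0,0,0],-1]]'

```text
clock: 17.4
position: [0.4981, 0.0924, 0.1538]
tool_rot: [3.141, 0.0, 0.074]
force: [-0.2, -2.1, 1.1]
grip_width: -0.0
finger_force: 1.4
```

Call:
send_rows --increments '[[[0,-0.5,0],[0,0,0],-1],[[0,-0.8,0],[0,0,0],-1],[[0,-0.8,0],[0,0,0],-1]]'

```text
clock: 17.7
position: [0.498, 0.0929, 0.1538]
tool_rot: [3.141, 0.0, 0.073]
force: [-0.6, -5.6, 1.6]
grip_width: -0.0
finger_force: 2.6
```

Call:
send_rows --increments '[[[0,-0.5,0],[0,0,0],-1],[[0,-0.8,0],[0,0,0],-1],[[0,-0.8,0],[0,0,0],-1]]'

```text
clock: 18.0
position: [0.4979, 0.0934, 0.1538]
tool_rot: [3.141, 0.0, 0.073]
force: [-1.0, -7.4, 1.0]
grip_width: 0.0
finger_force: 3.7
```

Call:
send_rows --increments '[[[0,0.6,0],[0,0,0],-1],[[0,1.2,0],[0,0,0],-1],[[0,1.8,0],[0,0,0],-1],[[0,2.6,0],[0,0,0],-1],[[0,5,0],[0,0,0],-1],[[0,15,0],[0,0,0],-1],[[0,35,0],[0,0,0],-1],[[0,60,-20],[0,0,0],-1],[[0,80,-60],[0,0,0],-1],[[0,90,-80],[0,0,0],-1]]'

```text
clock: 19.0
position: [0.5053, 0.0018, 0.2363]
tool_rot: [3.141, -0.002, 0.071]
force: [-0.3, 0.4, -0.7]
grip_width: -0.0002
finger_force: 0.0
```

```bash
python3 - <<'E'
from workcell import *
import cv2,numpy as np
from h import *
st=observe(); print(st["clock"],st["position"],st["tool_rot"],st["force"])
p=camera_params("wrist"); im=grab_frame("wrist"); np.save("w7.npy",p,allow_pickle=True); cv2.imwrite("pics/w7.png",im)
E
```

```text
19.0 [0.50526362 0.00179326 0.23628367] [ 3.14122498e+00 -2.22597368e-03  7.14221704e-02] [-0.29820322  0.39084201 -0.6555266 ]
```

View pics/w7.png

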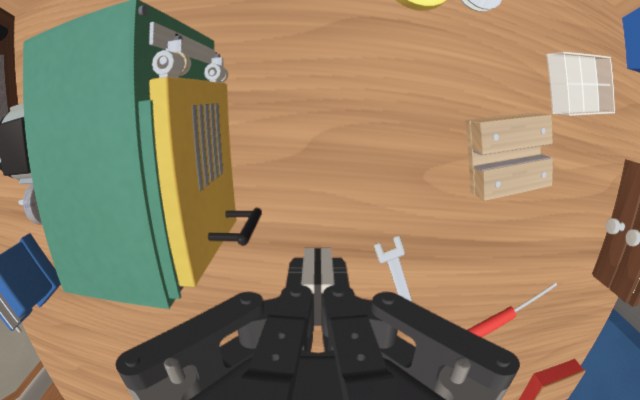

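```bash
python3 - <<'E'
from h import *
p=np.load("w7.npy",allow_pickle=True).item()
im=cv2.imread("pics/w7.png")
for a in (84,87,90):
    w=W((.6166,.1226,.025,1.641+np.pi/2-np.radians(a)),np.array([[-8,97+85,150],[8,97+85,150],[-8,12,150],[8,12,150]])/1e3)
    print(a,fish(p,w).round(1).tolist())
m=cv2.inRange(cv2.cvtColor(im,cv2.COLOR_BGR2HSV),(20,120,205),(32,255,255))
for r in (100,150,200,250,280,284):
    c=np.flatnonzero(m[r,140:260])+140; print(r,c.min(),c.max()) if len(c) else 0
E
```

```text
84 [[212.9, 288.8], [195.5, 289.3], [168.5, 71.3], [149.3, 76.6]]
87 [[202.5, 289.3], [185.4, 288.8], [167.7, 72.1], [148.6, 76.2]]
90 [[192.2, 289.2], [175.4, 287.7], [167.0, 72.8], [147.8, 75.8]]
100 153 167
150 157 171
200 163 177
250 172 186
280 179 192
284 180 193
```

```bash
python3 -c "
from workcell import *
print(job_done())"
```

```text
the job is handed in; nothing more can be done
None
```

The door was lowered fully home on both hinge pins while open and swung shut onto its buffers with a push of about 7 N. I let it go, no bystander was touched, and the job was handed in at about 19 s; no verdict came back.

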